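# Pack away the rinse pots and the palette scraper

### The job

Clear up the painting desk: set the widest steel pot upright in the recess of the round wooden stand, then stand the middle pot inside it, then the narrowest pot inside the middle one, letting go of each before fetching the next. Last, lay the palette scraper in its cutout in the tool tray, the right way round and fully home. Set things down rather than dropping them, and leave the mug, the paint box and the ink jar where they are.

Things in the scene. Friction and masses are not known exactly. Their poses are not given: they have to be found in the camera images.
- pot_large: The widest and lowest of three plain steel rinsing pots: an open straight-sided round cup, outer diameter 64 mm, inner 58 mm, height 46 mm, floor 5 mm thick; loose, upright. Origin: centre of its underside, z up to the mouth. It goes on the wooden pot stand.
- pot_medium: The middle one of three plain steel rinsing pots: an open straight-sided round cup, outer diameter 46 mm, inner 40 mm, height 70 mm, floor 5 mm thick; loose, upright. Origin: centre of its underside, z up to the mouth. It stands inside the widest pot, resting on its floor, and then rises 29 mm above that pot's rim (6 mm of play all round).
- pot_small: The narrowest and tallest of three plain steel rinsing pots: an open straight-sided round cup, outer diameter 30 mm, inner 24 mm, height 94 mm, floor 5 mm thick; loose, upright. Origin: centre of its underside, z up to the mouth. It stands inside the middle pot, resting on its floor, and then rises 29 mm above that pot's rim (5 mm of play all round).
- scraper: Palette scraper lying flat: wooden handle 90 mm long, 22 mm wide, 24 mm high (x = -60 to +30 mm), and a flat steel blade 55 mm long, 48 mm wide, 5 mm thick (x = +30 to +85 mm) level with the underside. Loose. Origin: on the underside, below the balance point, where the handle is best gripped across y; x along the handle towards the blade, z up.
- pot_stand: Round dark wooden pot stand, fixed, 110 mm across and 14 mm high, with a round cork-floored recess 76 mm across and 6 mm deep in its top (recess floor 8 mm above its underside). Origin: centre of its underside, z up.
- tray: Fixed light wooden block, 18 mm high, x = -76 to +101, y = -40 to +40 mm. Its dark-floored cutout, 12 mm deep (floor at z = 6 mm), has the scraper's outline plus 4 mm: 30 mm wide for the handle (x = -64 to +26 mm), 56 mm wide for the blade (x = +26 to +89 mm). Origin: on its underside, under the seated scraper's origin; x towards the wide part, z up. The seated handle stands 12 mm proud.
- mug: Bystander: white ceramic mug, 82 mm across, 95 mm high, with a handle at +y. Loose. Origin: centre of its underside.
- paint_box: Bystander: open wooden watercolour box with rows of coloured pans, 70 x 200 x 18 mm. Loose. Origin: centre of its underside.
- ink_jar: Bystander: small closed glass jar with a black cap, 42 mm across, 50 mm high, between the robot and the work. Loose. Origin: centre of its underside.

How it is judged (in metres and radians):
On the way, in this order (a step that is already met when the one before it is completed fails the run):
1. the widest pot stands in the stand's recess and is let go (horizontal distance between pot_large and pot_stand below 0.009 m and z of pot_large in the frame of pot_stand between 0.002 and 0.0105 m and angle between pot_large's own z axis and vertical below 0.07 rad and contact force between the fingers and pot_large below 0.1 N), for 0.2 s.
2. the middle pot stands inside the widest pot and is let go (horizontal distance between pot_large and pot_stand below 0.009 m and z of pot_large in the frame of pot_stand between 0.002 and 0.0105 m and angle between each of pot_large, pot_medium's own z axis and vertical below 0.07 rad and horizontal distance between pot_medium and pot_large below 0.009 m and z of pot_medium in the frame of pot_large between 0.002 and 0.0085 m and contact force between the fingers and pot_medium below 0.1 N), for 0.2 s.
3. the narrowest pot stands inside the middle pot and is let go (horizontal distance between pot_large and pot_stand below 0.009 m and z of pot_large in the frame of pot_stand between 0.002 and 0.0105 m and angle between each of pot_large, pot_medium, pot_small's own z axis and vertical below 0.07 rad and horizontal distance between pot_medium and pot_large below 0.009 m and z of pot_medium in the frame of pot_large between 0.002 and 0.0085 m and horizontal distance between pot_small and pot_medium below 0.009 m and z of pot_small in the frame of pot_medium between 0.002 and 0.0085 m and contact force between the fingers and pot_small below 0.1 N), for 0.2 s.
4. the scraper lies home in the cutout and is let go (horizontal distance between scraper and tray below 0.009 m and z of scraper in the frame of tray between 0.002 and 0.0095 m and angle between scraper's own z axis and vertical below 0.07 rad and angle between the x axis of scraper and the x axis of tray, either way round below 0.14 rad and contact force between the fingers and scraper below 0.1 N), for 0.2 s.
At the end, for the whole second after the job is handed in: Widest pot on the floor of the stand's recess, middle pot on the widest's floor, narrowest on the middle's floor, each within 9 mm of centre and under 4 degrees tilt; scraper on the cutout's floor within 9 mm and 8 degrees; all released and at rest (horizontal distance between pot_large and pot_stand below 0.009 m and z of pot_large in the frame of pot_stand between 0.002 and 0.0105 m and angle between each of pot_large, pot_medium, pot_small, scraper's own z axis and vertical below 0.07 rad and horizontal distance between pot_medium and pot_large below 0.009 m and z of pot_medium in the frame of pot_large between 0.002 and 0.0085 m and horizontal distance between pot_small and pot_medium below 0.009 m and z of pot_small in the frame of pot_medium between 0.002 and 0.0085 m and horizontal distance between scraper and tray below 0.009 m and z of scraper in the frame of tray between 0.002 and 0.0095 m and angle between the x axis of scraper and the x axis of tray, either way round below 0.14 rad and linear speed of each of pot_large, pot_medium, pot_small, scraper below 0.02 m/s and angular speed of each of pot_large, pot_medium, pot_small, scraper below 0.2 rad/s); the robot touches nothing.
It fails at once if the mug is pushed aside by more than 25 mm (distance of mug from where it was at the start of the episode above 0.025 m).
It fails at once if the paint box is pushed aside by more than 25 mm (distance of paint_box from where it was at the start of the episode above 0.025 m).
It fails at once if the ink jar is pushed aside by more than 25 mm (distance of ink_jar from where it was at the start of the episode above 0.025 m).
It fails at once if a pot or the scraper is dropped or thrown (faster than 1 m/s while not held) ((linear speed of pot_large above 1 m/s and contact force between the fingers and pot_large below 0.05 N) or (linear speed of pot_medium above 1 m/s and contact force between the fingers and pot_medium below 0.05 N) or (linear speed of pot_small above 1 m/s and contact force between the fingers and pot_small below 0.05 N) or (linear speed of scraper above 1 m/s and contact force between the fingers and scraper below 0.05 N)).
It also fails if it takes over 128 s, if anything falls off the work surface, if the arm or the gripper's body presses on something with over 40 N, if the wrist force passes 120 N, or if a joint passes its speed limit or range.

### The arm

A 6-joint arm with a two-finger parallel gripper is mounted at the origin on the work surface. World frame = base frame: x ahead of the robot, y to its left, z up, the work surface at z = 0. Lengths are in m, angles in degrees, forces in N, time in s.
With the tool pointing down it reaches from about 0.275 to 0.975 m from the base axis. Payload 8.4 kg.
Tool frame: the origin (TCP) lies on the mounting face of the last link; the fingertips stand 190 mm ahead of it and the grasp point (between the pads) lies 171 mm ahead of it; z points along the fingers, y is the line along which they close (so a half turn about z gives the same grasp; the last joint's range is limited). The gripper opens to 92 mm and grips with 3 to 60 N. Pads are 20 mm wide; open, the fingers measure 128 mm over their backs; the gripper's body (75 mm by 189 mm) begins 69 mm behind the grasp point.
Start: joints at [76.295, 20.225, 93.587, -0, 66.188, -0.138], TCP at [0.147, 0.608, 0.405] pointing down, gripper open.
Joint ranges: [-150.9, 150.9], [-52.94, 120.26], [3.33, 152.33], [-74.26, 254.26], [0, 154.13], [-172.89, 172.89]. Speed limits (degrees/s): [127.2, 127.2, 159.86, 180, 180, 180].

### API

Orientations are given as [roll, pitch, yaw] about the fixed x, y, z axes, in that order (R = Rz(yaw) Ry(pitch) Rx(roll)).
In Python, from plant import observe, read_camera, job_done gives the robot as it stands.
- The arm moves only by the shell command python3 -m inch 'ROWS' [FORCE]. ROWS is JSON, one flat list of numbers, 7 for each row, row after row: the shift along the tool's x, y, z in cm, then the turn, a rotation vector about the tool's x, y, z in rad, then the finger opening in cm, from 0 to 9.19. In form: [dx, dy, dz, wx, wy, wz, fingers, dx, dy, dz, wx, wy, wz, fingers, ...]. A call has 1 to 12 rows; each row is the pose to reach, as a shift and turn from the pose commanded when the call began, along the tool's axes at that moment; what a row does not reach only later rows make up. A row lasts 1/10 s, in which the tool goes at most 50 mm and 8.59 degrees, less where a joint would pass 70% of its speed; a pose out of reach is approached as far as the arm can. A call with a gripper value outside its range is refused whole. The fingers move at their own pace and stop on an object; FORCE is the grip in N (left out, the last holds). Time passes only in rows, so rows that repeat a pose let the fingers close. It gives the time, the measured TCP pose, the force, the opening and the grip force at its end, in the units of the state.
- observe(): the state, without advancing time (a new reading comes with each control period).
- read_camera(name): name is "side" or "top"; returns a dict with "img" (400x640x3 uint8, red, green, blue), "depth" (400x640 float32, m along the optical axis (not along the pixel's ray), 0 where there is no reading), "intrinsics" (3x3 intrinsics, pixels), "world_from_camera" (4x4, takes a point from camera to world coordinates). Camera axes: x right, y up, looking along -z (the intrinsics and any distortion apply to the point x, -y, -z); pixel columns grow to the right and rows downward; lengths in m; the calibration is good to about 2 mm. A picture is of the moment at which its call begins.
- job_done(): hands the job in; it is judged then, once.
The state is a dict: "t": time; "joint_pos": joint angles; "joint_velocities": joint speeds; "joint_efforts": joint torques, N m; "tcp_pos": TCP position; "tcp_rot": TCP orientation; "ft_force": force on the tool from outside, world axes, zero at the start; "ft_torque": the same for the moment, N m; "opening": finger opening in m; "grasp_force": force on a finger pad.
Only numpy, scipy, OpenCV 4.12 (cv2) and the standard library are available. Lean on these libraries where they do the work, as an engineer would, in place of code of your own. Each camera call takes 0.05 s, during which the arm holds its last target. There are 200 camera calls.

## Working session

There is one attempt and no reset: what is moved stays moved. The work goes in short steps, Python scripts to look and compute and a shell command to move; the robot and the scene stay as the last step left them, time stands still between calls to the robot, and variables do not carry over. Pictures are saved under pics/ and viewed, at most 14 in all, crops included, and the job is handed in when it is done.

```bash
mkdir -p pics; ls; python3 - <<'E'
from plant import observe, read_camera
import cv2,numpy as np,pickle
d={}
for n in("top","side"):
    c=read_camera(n);d[n]=c;cv2.imwrite(f"pics/{n}0.png",c["img"][:,:,::-1]);print(n,c["intrinsics"],c["world_from_camera"].round(3))
pickle.dump(d,open("c0.pkl","wb"))
s=observe();print({k:np.round(v,3) for k,v in s.items()})
E
```

```text
pics
top [[474.45110265   0.         321.98414798]
 [  0.         474.45110265 196.67688954]
 [  0.           0.           1.        ]] [[-1.700e-02  9.860e-01 -1.640e-01  3.860e-01]
 [-1.000e+00 -1.700e-02  2.000e-03  0.000e+00]
 [-1.000e-03  1.640e-01  9.860e-01  1.263e+00]
 [ 0.000e+00  0.000e+00  0.000e+00  1.000e+00]]
side [[414.06554333   0.         316.53540329]
 [  0.         414.06554333 197.74240396]
 [  0.           0.           1.        ]] [[ 0.726  0.411 -0.552  0.084]
 [-0.688  0.421 -0.591 -0.535]
 [-0.01   0.808  0.588  0.587]
 [ 0.     0.     0.     1.   ]]
{'t': np.float64(0.1), 'joint_pos': array([ 7.6295e+01,  2.0259e+01,  9.3624e+01, -1.0000e-03,  6.6187e+01,
       -1.3600e-01]), 'joint_velocities': array([-0.056, -0.059,  0.022, -0.09 , -0.002,  0.047]), 'joint_efforts': array([-1.0000e-03, -5.9490e+01, -3.3493e+01,  7.0000e-02,  1.8000e-02,
       -0.0000e+00]), 'tcp_pos': array([0.147, 0.607, 0.404]), 'tcp_rot': array([-1.79930e+02,  1.00000e-03,  1.66432e+02]), 'ft_force': array([-0.201,  0.118,  0.487]), 'ft_torque': array([-0.018,  0.033,  0.026]), 'grasp_force': np.float64(0.0), 'opening': np.float64(0.092)}
```

View pics/top0.png

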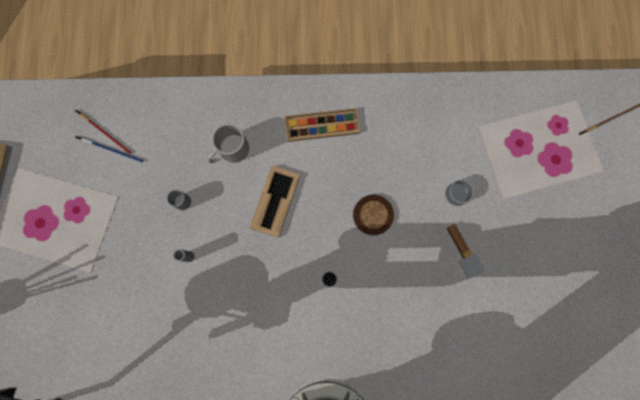

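View pics/side0.png

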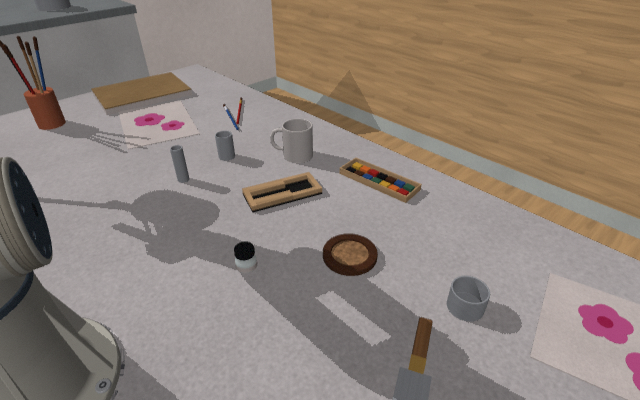

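```bash
cat > h.py <<'E'
import numpy as np,cv2
def cloud(c):
    K=c["intrinsics"];T=c["world_from_camera"];d=c["depth"].astype(float)
    v,u=np.mgrid[:400,:640];x=(u-K[0,2])/K[0,0]*d;y=(v-K[1,2])/K[1,1]*d
    P=np.stack([x,-y,-d],-1)@T[:3,:3].T+T[:3,3];P[d==0]=np.nan;return P
def ray(c,u,v,z):
    K=c["intrinsics"];T=c["world_from_camera"]
    r=T[:3,:3]@np.array([(u-K[0,2])/K[0,0],-(v-K[1,2])/K[1,1],-1]);o=T[:3,3];return (o+r*(z-o[2])/r[2])[:2]
def pix(c,p):
    K=c["intrinsics"];T=c["world_from_camera"];q=T[:3,:3].T@(np.array(p)-T[:3,3]);return K[0,0]*q[0]/-q[2]+K[0,2],K[1,1]*q[1]/q[2]+K[1,2]
E
python3 - <<'E'
import pickle;from h import *
d=pickle.load(open("c0.pkl","rb"));c=d["top"];P=cloud(c);S=cloud(d["side"])
Q=P[150:180,60:100];print("table z",np.nanmedian(P[280:380,450:600,2]),np.nanstd(P[280:380,450:600,2]), "side",np.nanmedian(S[300:340,200:300,2]))
for n,(u,v),h,r in (("L",(459,192),.046,24),("M",(178,200),.07,22),("S",(183,255),.094,22),("stand",(374,214),.014,30),("ink",(329,279),.05,16),("mug",(229,145),.095,28)):
    a=ray(c,u,v,h)
    for nm,C in(("top",P),("side",S)):
        m=(np.hypot(C[...,0]-a[0],C[...,1]-a[1])<.07)&(abs(C[...,2]-h)<(.005 if h>.02 else .004))
        p=C[m]
        if len(p)<8: print(n,nm,len(p));continue
        (x,y),R=cv2.minEnclosingCircle(p[:,:2].astype(np.float32));A=np.c_[2*p[:,:2],np.ones(len(p))];s=np.linalg.lstsq(A,(p[:,:2]**2).sum(1),rcond=None)[0]
        print(n,nm,len(p),"ray",a.round(3),"mec",round(x,4),round(y,4),round(R,4),"lsq",s[:2].round(4),"mean",p.mean(0).round(4))
for n,(u,v),h,rad in (("tray",(275,201),.018,.12),("scr",(462,250),.0,.1)):
    a=ray(c,u,v,h)
    for nm,C in(("top",P),("side",S)):
        z=C[...,2];near=np.hypot(C[...,0]-a[0],C[...,1]-a[1])<rad
        for lo,hi in ((.013,.024),(.003,.010),(.02,.03)):
            p=C[near&(z>lo)&(z<hi)]
            if len(p)>5:
                (x,y),(w,hh),an=cv2.minAreaRect((p[:,:2]*1000).astype(np.float32));print(n,nm,lo,hi,len(p),"rect",np.round([x,y,w,hh,an],1),"mean",p.mean(0).round(4))
big=cv2.resize(c["img"][100:300,150:500,::-1],None,fx=2.2,fy=2.2,interpolation=cv2.INTER_CUBIC);cv2.imwrite("pics/z.png",big)
E
```

```text
table z 0.0006517056069073046 0.0024588675380258812 side 4.454204191661759e-05
L top 104 ray [ 0.595 -0.359] mec 0.5976 -0.3641 0.0328 lsq [ 0.5982 -0.3635] mean [ 0.5985 -0.3638  0.0455]
L side 285 ray [ 0.595 -0.359] mec 0.5968 -0.3646 0.033 lsq [ 0.5967 -0.3648] mean [ 0.5962 -0.3654  0.0447]
M top 79 ray [0.583 0.364] mec 0.5898 0.3739 0.0229 lsq [0.5897 0.3737] mean [0.5897 0.3743 0.0696]
M side 76 ray [0.583 0.364] mec 0.5894 0.3738 0.0251 lsq [0.5895 0.3734] mean [0.5899 0.3739 0.0681]
S top 45 ray [0.442 0.34 ] mec 0.4427 0.3524 0.0149 lsq [0.4435 0.3525] mean [0.443  0.3533 0.0937]
S side 60 ray [0.442 0.34 ] mec 0.4429 0.3527 0.0158 lsq [0.443  0.3519] mean [0.4431 0.3524 0.0925]
stand top 838 ray [ 0.545 -0.14 ] mec 0.5454 -0.136 0.055 lsq [ 0.5449 -0.1358] mean [ 0.5451 -0.1359  0.0136]
stand side 997 ray [ 0.545 -0.14 ] mec 0.5449 -0.1361 0.0566 lsq [ 0.5434 -0.1378] mean [ 0.5415 -0.1398  0.0135]
ink top 165 ray [ 0.378 -0.016] mec 0.3789 -0.015 0.0188 lsq [ 0.3785 -0.0149] mean [ 0.3786 -0.0153  0.0505]
ink side 251 ray [ 0.378 -0.016] mec 0.3781 -0.0155 0.0198 lsq [ 0
[... 671 characters left out ...]
0.1] mean [0.5922 0.1188 0.0064]
tray side 0.02 0.03 26 rect [585.5 124.3  75.8 174.3  71. ] mean [0.5709 0.1363 0.0203]
scr top 0.013 0.024 162 rect [ 472.  -357.4   87.4   24.3   26.9] mean [ 0.4729 -0.3553  0.0213]
scr top 0.003 0.01 930 rect [ 448.1 -371.   198.4  194.5   89. ] mean [ 0.435  -0.3782  0.005 ]
scr top 0.02 0.03 286 rect [ 471.4 -358.3   89.1   24.    26.2] mean [ 0.4701 -0.358   0.0245]
scr side 0.013 0.024 442 rect [ 469.3 -359.3   91.6   22.3   25.9] mean [ 0.4663 -0.3606  0.0224]
scr side 0.003 0.01 1005 rect [ 444.2 -344.7  163.8  103.3   22.6] mean [ 0.4089 -0.3871  0.005 ]
scr side 0.02 0.03 711 rect [ 469.6 -359.2   91.    22.4   25.8] mean [ 0.4661 -0.3607  0.0238]
```

View pics/z.png

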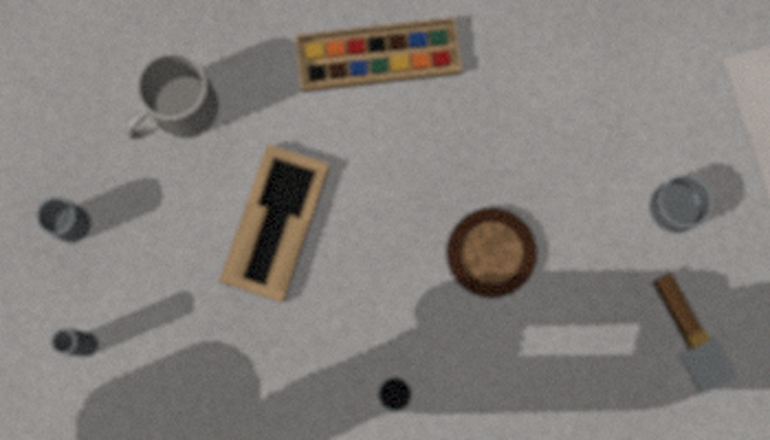

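The top and side clouds agree to within about 2 mm. The zoom shows the tray's wide end pointing up and right, and the scraper's blade pointing down and right. Next I move towards the wide pot, turning to yaw 90.

```bash
python3 -m inch '[-33,-42,0,0,0,0.8,9.1,-33,-42,0,0,0,0.8,9.1,-33,-42,0,0,0,0.8,9.1,-33,-42,0,0,0,0.8,9.1,-33,-42,0,0,0,0.8,9.1,-33,-42,0,0,0,0.8,9.1,-33,-42,0,0,0,0.8,9.1,-33,-42,0,0,0,0.8,9.1,-33,-42,0,0,0,0.8,9.1,-33,-42,0,0,0,0.8,9.1,-33,-42,0,0,0,0.8,9.1,-33,-42,0,0,0,0.8,9.1]' 30
cat > go.py <<'E'
# python3 go.py x y graspz yaw : shift in current tool axes (cm), wz (rad)
import sys,numpy as np;from plant import observe;from scipy.spatial.transform import Rotation as R
s=observe();x,y,z,yaw=map(float,sys.argv[1:]);A=R.from_euler('xyz',s["tcp_rot"],degrees=True);B=R.from_euler('xyz',[180,0,yaw],degrees=True)
print("t",round(float(s["t"]),1),"pos",np.round(s["tcp_pos"],4),"rot",np.round(s["tcp_rot"],2),"q6",round(s["joint_pos"][5],1),"shift",np.round(A.inv().apply(np.array([x,y,z+.171])-s["tcp_pos"])*100,2),"turn",np.round((A.inv()*B).as_rotvec(),3))
E
python3 go.py .597 -.364 .16 90
```

```text
t: 1.3
tcp_pos: [0.3699, 0.1189, 0.4047]
tcp_rot: [-180.0, 0.1, 120.3]
ft_force: [-0.4, 0.4, 0.2]
opening: 0.0912
grasp_force: 0.0
t 1.3 pos [0.3699 0.1189 0.4047] rot [-1.8000e+02  6.0000e-02  1.2034e+02] q6 -12.7 shift [-53.14  -4.79   7.42] turn [0.    0.001 0.53 ]
```

```bash
python3 -m inch '[-53.1,-4.8,7.4,0,0,0.53,9.1,-53.1,-4.8,7.4,0,0,0.53,9.1,-53.1,-4.8,7.4,0,0,0.53,9.1,-53.1,-4.8,7.4,0,0,0.53,9.1,-53.1,-4.8,7.4,0,0,0.53,9.1,-53.1,-4.8,7.4,0,0,0.53,9.1,-53.1,-4.8,7.4,0,0,0.53,9.1,-53.1,-4.8,7.4,0,0,0.53,9.1,-53.1,-4.8,7.4,0,0,0.53,9.1,-53.1,-4.8,7.4,0,0,0.53,9.1,-53.1,-4.8,7.4,0,0,0.53,9.1,-53.1,-4.8,7.4,0,0,0.53,9.1]'; python3 -m inch '[0,0,0,0,0,0,9.1,0,0,0,0,0,0,9.1,0,0,0,0,0,0,9.1]' >/dev/null
python3 go.py .597 -.364 .032 90
```

```text
t: 2.5
tcp_pos: [0.5993, -0.3624, 0.329]
tcp_rot: [-180.0, 0.0, 90.1]
ft_force: [0.2, -0.1, -0.3]
opening: 0.0908
grasp_force: 0.0
t 2.8 pos [ 0.5978 -0.3581  0.3311] rot [-1.7999e+02 -2.0000e-02  9.0300e+01] q6 -31.4 shift [-0.59 -0.08 12.81] turn [-0.    -0.     0.005]
```

```bash
python3 -m inch '[-0.6,-0.1,4,0,0,0,9.1,-0.6,-0.1,7,0,0,0,9.1,-0.6,-0.1,10,0,0,0,9.1,-0.6,-0.1,12,0,0,0,9.1,-0.6,-0.1,12.8,0,0,0,9.1,-0.6,-0.1,12.8,0,0,0,9.1,-0.6,-0.1,12.8,0,0,0,9.1,-0.6,-0.1,12.8,0,0,0,9.1]'; python3 go.py .597 -.364 .032 90
```

```text
t: 3.6
tcp_pos: [0.5974, -0.3658, 0.2044]
tcp_rot: [179.9, 0.1, 90.2]
ft_force: [-0.1, -1.0, -0.1]
opening: 0.091
grasp_force: 0.0
t 3.6 pos [ 0.5974 -0.3658  0.2044] rot [1.7988e+02 7.0000e-02 9.0240e+01] q6 -31.8 shift [ 0.18 -0.04  0.14] turn [0.002 0.001 0.004]
```

```bash
python3 -m inch '[0,0,0,0,0,0,5,0,0,0,0,0,0,5,0,0,0,0,0,0,5,0,0,0,0,0,0,5,0,0,0,0,0,0,5,0,0,0,0,0,0,5,0,0,0,0,0,0,5,0,0,0,0,0,0,5,0,0,0,0,0,0,5,0,0,0,0,0,0,5]' 30; python3 go.py .597 -.364 .13 90
```

```text
t: 4.6
tcp_pos: [0.5969, -0.3657, 0.2029]
tcp_rot: [180.0, 0.0, 90.2]
ft_force: [-0.4, -0.2, 4.7]
opening: 0.0626
grasp_force: 29.9
t 4.6 pos [ 0.5969 -0.3657  0.2029] rot [1.7998e+02 1.0000e-02 9.0230e+01] q6 -31.8 shift [ 0.17  0.01 -9.81] turn [0.    0.    0.004]
```

```bash
python3 -m inch '[0,0,-2,0,0,0,5,0,0,-6,0,0,0,5,0,0,-9,0,0,0,5,4,-0.9,-9,0,0,0,5,8,-1.8,-9,0,0,0,5,12,-2.7,-9,0,0,0,5,16,-3.7,-9,0,0,0,5,20,-4.6,-9,0,0,0,5,22,-5.1,-9,0,0,0,5,22.8,-5.2,-9,0,0,0,5,22.8,-5.2,-9,0,0,0,5,22.8,-5.2,-9,0,0,0,5]'; python3 -m inch '[0,0,0,0,0,0,5,0,0,0,0,0,0,5]'>/dev/null; python3 go.py .545 -.1375 .045 90
python3 - <<'E'
from plant import read_camera
from h import *
c=read_camera("side");cv2.imwrite("pics/s1.png",cv2.resize(c["img"][100:300,240:520,::-1],None,fx=2.5,fy=2.5))
E
```

```text
t: 5.8
tcp_pos: [0.5444, -0.1386, 0.2927]
tcp_rot: [180.0, 0.0, 90.2]
ft_force: [-0.0, 0.1, -1.0]
opening: 0.0624
grasp_force: 29.9
t 6.0 pos [ 0.5441 -0.1388  0.2926] rot [1.800e+02 1.000e-02 9.016e+01] q6 -14.6 shift [0.13 0.09 7.66] turn [0.    0.    0.003]
```

View pics/s1.png

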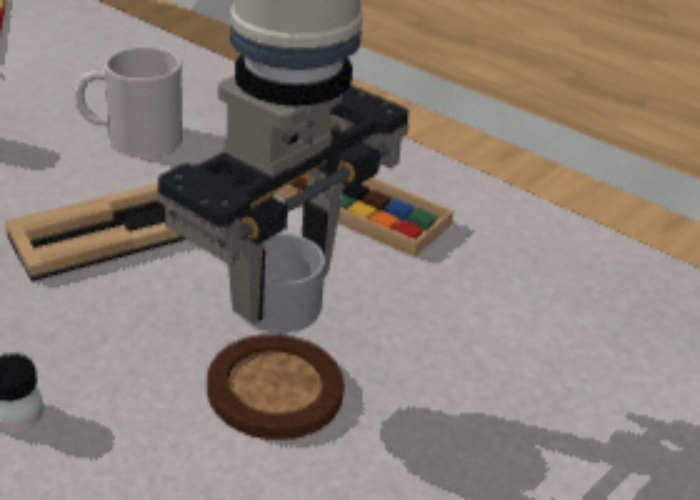

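The pot is held upright above the stand, whose recess is centred near (275,380) in the crop. Now lowering it.

```bash
python3 -m inch '[0.1,0.1,3,0,0,0,5,0.1,0.1,5.5,0,0,0,5,0.1,0.1,7,0,0,0,5,0.1,0.1,7.6,0,0,0,5,0.1,0.1,7.8,0,0,0,5,0.1,0.1,8.0,0,0,0,5,0.1,0.1,8.1,0,0,0,5,0.1,0.1,8.15,0,0,0,5,0.1,0.1,8.15,0,0,0,5]';python3 go.py .545 -.1375 .040 90
```

```text
t: 6.95
tcp_pos: [0.5451, -0.1369, 0.2117]
tcp_rot: [180.0, 0.0, 90.2]
ft_force: [0.4, 0.9, -0.7]
opening: 0.0626
grasp_force: 29.9
t 7.0 pos [ 0.5451 -0.1369  0.2117] rot [1.7995e+02 1.0000e-02 9.0240e+01] q6 -14.5 shift [-0.06 -0.01  0.07] turn [0.001 0.    0.004]
```

```bash
python3 -m inch '[0,0,0.05,0,0,0,5,0,0,0.1,0,0,0,5,0,0,0.1,0,0,0,5]';python3 -m inch '[0,0,0,0,0,0,7.2,0,0,0,0,0,0,9.1,0,0,0,0,0,0,9.1,0,0,0,0,0,0,9.1,0,0,0,0,0,0,9.1,0,0,-2,0,0,0,9.1,0,0,-6,0,0,0,9.1,0,0,-10,0,0,0,9.1,0,0,-14,0,0,0,9.1,0,0,-17,0,0,0,9.1,0,0,-17,0,0,0,9.1]'
cat > fit.py <<'E'
# python3 fit.py h x y [h x y..]: rim circle near xy from both cameras
import sys;from plant import read_camera;from h import *
a=list(map(float,sys.argv[1:]))
for n in("top","side"):
    C=cloud(read_camera(n))
    for h,x,y in zip(a[::3],a[1::3],a[2::3]):
        p=C[(np.hypot(C[...,0]-x,C[...,1]-y)<.06)&(abs(C[...,2]-h)<.005)]
        if len(p)<8: print(n,h,len(p));continue
        q,R=cv2.minEnclosingCircle(p[:,:2].astype(np.float32));print(n,h,len(p),np.round(q,4),round(R,4),"mean",p.mean(0).round(4))
E
python3 go.py .5896 .3738 .12 90; python3 fit.py .054 .545 -.136
```

```text
t: 7.25
tcp_pos: [0.5451, -0.1369, 0.2109]
tcp_rot: [180.0, 0.0, 90.2]
ft_force: [-3.5, 0.0, 5.7]
opening: 0.0626
grasp_force: 29.9
t: 8.35
tcp_pos: [0.5461, -0.1371, 0.3847]
tcp_rot: [179.6, 0.1, 90.2]
ft_force: [-0.1, -0.2, 0.5]
opening: 0.091
grasp_force: 0.0
t 8.3 pos [ 0.5461 -0.1371  0.3847] rot [1.7959e+02 1.1000e-01 9.0230e+01] q6 -14.5 shift [51.09  4.48  9.3 ] turn [0.007 0.002 0.004]
top 0.054 2
side 0.054 209 [ 0.5439 -0.1365] 0.0325 mean [ 0.5432 -0.1368  0.0526]
```

Pot is seated. Fetching the medium one.

```bash
python3 -m inch '[5,0.4,0,0,0,0,9.1,10,0.9,0,0,0,0,9.1,15,1.3,0,0,0,0,9.1,20,1.7,1,0,0,0,9.1,25,2.1,2,0,0,0,9.1,30,2.6,3,0,0,0,9.1,35,3,4,0,0,0,9.1,40,3.5,6,0,0,0,9.1,45,3.9,8,0,0,0,9.1,49,4.3,9,0,0,0,9.1,51,4.5,9.3,0,0,0,9.1,51,4.5,9.3,0,0,0,9.1]' ;python3 -m inch '[0,0,0,0,0,0,9.1,0,0,0,0,0,0,9.1,0,0,0,0,0,0,9.1]'>/dev/null; python3 go.py .5896 .3738 .062 90
```

```text
t: 9.65
tcp_pos: [0.5867, 0.3761, 0.2834]
tcp_rot: [-179.8, 0.1, 90.4]
ft_force: [-0.4, 0.2, -0.3]
opening: 0.0912
grasp_force: 0.0
t 9.9 pos [0.588  0.372  0.2872] rot [-1.7998e+02  2.0000e-02  9.0150e+01] q6 32.0 shift [0.18 0.16 5.42] turn [-0.     0.     0.003]
```

```bash
python3 -m inch '[0.2,0.2,2,0,0,0,9.1,0.2,0.2,4,0,0,0,9.1,0.2,0.2,5,0,0,0,9.1,0.2,0.2,5.4,0,0,0,9.1,0.2,0.2,5.4,0,0,0,9.1,0.2,0.2,5.4,0,0,0,9.1,0.2,0.2,5.4,0,0,0,9.1]';  python3 -m inch '[0,0,0,0,0,0,3.5,0,0,0,0,0,0,3.5,0,0,0,0,0,0,3.5,0,0,0,0,0,0,3.5,0,0,0,0,0,0,3.5,0,0,0,0,0,0,3.5,0,0,0,0,0,0,3.5,0,0,0,0,0,0,3.5,0,0,0,0,0,0,3.5,0,0,0,0,0,0,3.5]' 30; python3 go.py .544 -.1365 .165 90
```

```text
t: 10.65
tcp_pos: [0.5902, 0.3755, 0.2342]
tcp_rot: [179.9, -0.0, 90.2]
ft_force: [0.2, -0.0, -0.2]
opening: 0.0913
grasp_force: 0.0
t: 11.65
tcp_pos: [0.5899, 0.3754, 0.2331]
tcp_rot: [-180.0, 0.0, 90.2]
ft_force: [-0.3, 0.4, -0.1]
opening: 0.0452
grasp_force: 30.0
t 11.7 pos [0.5899 0.3754 0.2331] rot [-180.      0.     90.23] q6 32.1 shift [-51.17  -4.8  -10.28] turn [-0.     0.     0.004]
```

```bash
python3 -m inch '[0,0,-3,0,0,0,3.5,0,0,-7,0,0,0,3.5,0,0,-10.3,0,0,0,3.5,0,0,-10.3,0,0,0,3.5]'; python3 -m inch '[-4,-0.4,0,0,0,0,3.5,-9,-0.8,0,0,0,0,3.5,-14,-1.3,0,0,0,0,3.5,-19,-1.8,0,0,0,0,3.5,-24,-2.3,0,0,0,0,3.5,-29,-2.7,0,0,0,0,3.5,-34,-3.2,0,0,0,0,3.5,-39,-3.7,0,0,0,0,3.5,-44,-4.1,0,0,0,0,3.5,-48,-4.5,0,0,0,0,3.5,-50,-4.7,0,0,0,0,3.5,-51,-4.8,0,0,0,0,3.5]'; python3 -m inch '[0,0,0,0,0,0,3.5,0,0,0,0,0,0,3.5,0,0,0,0,0,0,3.5,0,0,0,0,0,0,3.5]'>/dev/null; python3 go.py .544 -.135 .075 90
python3 - <<'E'
from plant import read_camera
from h import *
c=read_camera("side");cv2.imwrite("pics/s2.png",cv2.resize(c["img"][100:300,240:520,::-1],None,fx=2.5,fy=2.5));C=cloud(c)
p=C[(np.hypot(C[...,0]-.544,C[...,1]+.1365)<.06)&(abs(C[...,2]-.053)<.004)];print(cv2.minEnclosingCircle(p[:,:2].astype(np.float32)),len(p))
# wall points of the carried pot, lower part (below finger tips)
for lo,hi in((.105,.12),(.12,.14)):
    p=C[(np.hypot(C[...,0]-.544,C[...,1]+.1365)<.05)&(C[...,2]>lo)&(C[...,2]<hi)]
    if len(p)>8:
        s=np.linalg.lstsq(np.c_[2*p[:,:2],np.ones(len(p))],(p[:,:2]**2).sum(1),rcond=None)[0];print(lo,len(p),s[:2],np.sqrt(s[2]+s[0]**2+s[1]**2))
E
```

```text
t: 12.05
tcp_pos: [0.5912, 0.3761, 0.3415]
tcp_rot: [179.6, -0.2, 90.2]
ft_force: [0.7, 0.2, -2.2]
opening: 0.0449
grasp_force: 30.0
t: 13.25
tcp_pos: [0.5432, -0.1367, 0.3352]
tcp_rot: [-179.9, -0.0, 90.1]
ft_force: [-0.5, 0.3, -0.9]
opening: 0.0455
grasp_force: 30.0
t 13.7 pos [ 0.5441 -0.1338  0.3361] rot [-1.7999e+02 -1.0000e-02  9.0310e+01] q6 -14.3 shift [-0.13 -0.01  9.01] turn [-0.    -0.     0.005]
((0.544414222240448, -0.13664501905441284), 0.03320704400539398) 199
0.105 154 [ 0.54379898 -0.13467542] 0.022451353668026905
0.12 205 [ 0.54350867 -0.13509324] 0.022202725165050487
```

View pics/s2.png

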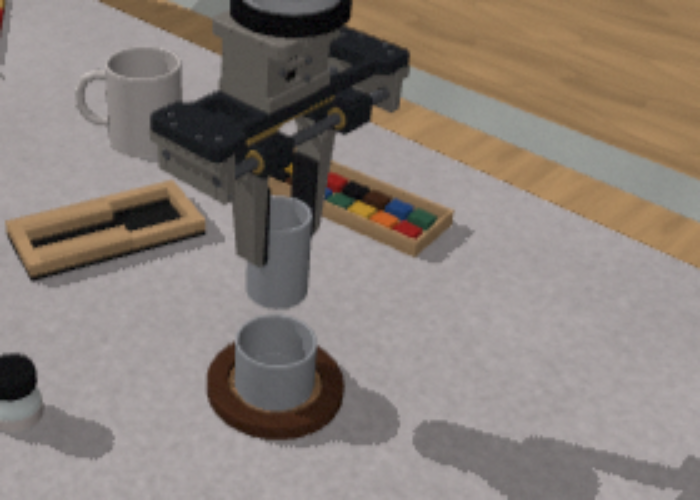

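The middle pot hangs upright above the seated wide pot, around (277,250) over (275,360), needing about 1.5 mm of correction.

```bash
python3 -m inch '[-0.15,0,2,0,0,0,3.5,-0.15,0,4.5,0,0,0,3.5,-0.15,0,6.5,0,0,0,3.5,-0.15,0,7.7,0,0,0,3.5,-0.15,0,8.4,0,0,0,3.5,-0.15,0,8.7,0,0,0,3.5,-0.15,0,8.85,0,0,0,3.5,-0.15,0,8.85,0,0,0,3.5,-0.15,0,8.85,0,0,0,3.5]';python3 go.py .544 -.135 .075 90
```

```text
t: 14.6
tcp_pos: [0.5442, -0.1364, 0.2483]
tcp_rot: [179.9, 0.0, 90.2]
ft_force: [0.5, 0.1, -0.8]
opening: 0.0451
grasp_force: 30.0
t 14.6 pos [ 0.5442 -0.1364  0.2483] rot [1.7994e+02 1.0000e-02 9.0230e+01] q6 -14.5 shift [ 0.14 -0.02  0.23] turn [0.001 0.    0.004]
```

```bash
python3 -m inch '[0,0,0.08,0,0,0,3.5,0,0,0.14,0,0,0,3.5,0,0,0.2,0,0,0,3.5,0,0,0.2,0,0,0,3.5]'
```

```text
t: 15.0
tcp_pos: [0.5441, -0.1364, 0.2461]
tcp_rot: [180.0, 0.0, 90.2]
ft_force: [-0.9, 0.2, 3.3]
opening: 0.0451
grasp_force: 30.0
```

```bash
python3 -m inch '[0,0,0,0,0,0,5.2,0,0,0,0,0,0,7,0,0,0,0,0,0,9.1,0,0,0,0,0,0,9.1,0,0,0,0,0,0,9.1,0,0,-2,0,0,0,9.1,0,0,-6,0,0,0,9.1,0,0,-10,0,0,0,9.1,0,0,-14,0,0,0,9.1,0,0,-14,0,0,0,9.1]'
python3 go.py .443 .3525 .15 90; python3 fit.py .083 .544 -.1365 .053 .544 -.1365 .094 .443 .3525
```

```text
t: 16.0
tcp_pos: [0.5455, -0.1367, 0.3912]
tcp_rot: [179.5, 0.1, 90.2]
ft_force: [1.6, 0.4, 0.5]
opening: 0.0908
grasp_force: 0.0
t 16.0 pos [ 0.5455 -0.1367  0.3912] rot [1.795e+02 1.300e-01 9.023e+01] q6 -14.5 shift [ 48.98 -10.11   6.82] turn [0.009 0.002 0.004]
top 0.083 0
top 0.053 1
top 0.094 43 [0.4438 0.3531] 0.015 mean [0.4431 0.3518 0.0937]
side 0.083 143 [ 0.5424 -0.1377] 0.0237 mean [ 0.5426 -0.1387  0.0814]
side 0.053 275 [ 0.5435 -0.1361] 0.0325 mean [ 0.5354 -0.1441  0.0529]
side 0.094 58 [0.4413 0.3529] 0.017 mean [0.4429 0.352  0.0926]
```

```bash
python3 -m inch '[4.5,-0.9,0,0,0,0,9.1,9,-1.9,0,0,0,0,9.1,13.5,-2.8,0,0,0,0,9.1,18,-3.7,0,0,0,0,9.1,22.5,-4.6,1,0,0,0,9.1,27,-5.6,2,0,0,0,9.1,31.5,-6.5,3,0,0,0,9.1,36,-7.4,4,0,0,0,9.1,40.5,-8.4,5,0,0,0,9.1,45,-9.3,6,0,0,0,9.1,48,-9.9,6.6,0,0,0,9.1,49,-10.1,6.8,0,0,0,9.1]' ;python3 -m inch '[0,0,0,0,0,0,9.1,0,0,0,0,0,0,9.1,0,0,0,0,0,0,9.1]'>/dev/null; python3 go.py .443 .3525 .087 90
```

```text
t: 17.3
tcp_pos: [0.4395, 0.3553, 0.3151]
tcp_rot: [-179.8, 0.1, 90.4]
ft_force: [0.4, -0.2, 0.8]
opening: 0.091
grasp_force: 0.0
t 17.6 pos [0.4413 0.3519 0.3177] rot [-1.7999e+02  3.0000e-02  9.0160e+01] q6 38.3 shift [0.06 0.17 5.97] turn [-0.     0.001  0.003]
```

```bash
python3 -m inch '[0,0.2,2,0,0,0,9.1,0,0.2,4,0,0,0,9.1,0,0.2,5.4,0,0,0,9.1,0,0.2,6,0,0,0,9.1,0,0.2,6,0,0,0,9.1,0,0.2,6,0,0,0,9.1,0,0.2,6,0,0,0,9.1]';  python3 -m inch '[0,0,0,0,0,0,6,0,0,0,0,0,0,4,0,0,0,0,0,0,2,0,0,0,0,0,0,2,0,0,0,0,0,0,2,0,0,0,0,0,0,2,0,0,0,0,0,0,2,0,0,0,0,0,0,2,0,0,0,0,0,0,2,0,0,0,0,0,0,2,0,0,0,0,0,0,2,0,0,0,0,0,0,2]' 30; python3 go.py .5435 -.137 .215 90
```

```text
t: 18.3
tcp_pos: [0.4433, 0.3534, 0.2585]
tcp_rot: [179.9, -0.0, 90.2]
ft_force: [1.1, -0.2, -0.0]
opening: 0.0909
grasp_force: 0.0
t: 19.5
tcp_pos: [0.443, 0.3532, 0.2576]
tcp_rot: [-180.0, 0.0, 90.2]
ft_force: [-0.6, -0.5, -0.8]
opening: 0.0296
grasp_force: 30.0
t 19.5 pos [0.443  0.3532 0.2576] rot [-180.      0.     90.23] q6 38.2 shift [-49.06   9.86 -12.83] turn [-0.     0.     0.004]
```

```bash
python3 -m inch '[0,0,-3,0,0,0,2,0,0,-7,0,0,0,2,0,0,-10,0,0,0,2,0,0,-12.8,0,0,0,2,0,0,-12.8,0,0,0,2]' >/dev/null; python3 -m inch '[-4.5,0.9,0,0,0,0,2,-9,1.8,0,0,0,0,2,-13.5,2.7,0,0,0,0,2,-18,3.6,0,0,0,0,2,-22.5,4.5,0,0,0,0,2,-27,5.4,0,0,0,0,2,-31.5,6.3,0,0,0,0,2,-36,7.2,0,0,0,0,2,-40.5,8.1,0,0,0,0,2,-45,9.1,0,0,0,0,2,-48,9.7,0,0,0,0,2,-49,9.9,0,0,0,0,2]'; python3 -m inch '[0,0,0,0,0,0,2,0,0,0,0,0,0,2,0,0,0,0,0,0,2,0,0,0,0,0,0,2]'>/dev/null; python3 go.py .5435 -.137 .105 90
python3 - <<'E'
from plant import read_camera
from h import *
c=read_camera("side");cv2.imwrite("pics/s3.png",cv2.resize(c["img"][60:300,240:520,::-1],None,fx=2.5,fy=2.5));C=cloud(c)
for z,t in((.053,.004),(.083,.004)):
    p=C[(np.hypot(C[...,0]-.544,C[...,1]+.1365)<.06)&(abs(C[...,2]-z)<t)];print(cv2.minEnclosingCircle(p[:,:2].astype(np.float32)),len(p))
for lo,hi in((.12,.14),(.135,.155),(.155,.185)):
    p=C[(np.hypot(C[...,0]-.544,C[...,1]+.1365)<.04)&(C[...,2]>lo)&(C[...,2]<hi)]
    if len(p)>8:
        s=np.linalg.lstsq(np.c_[2*p[:,:2],np.ones(len(p))],(p[:,:2]**2).sum(1),rcond=None)[0];print(lo,len(p),s[:2],np.sqrt(s[2]+s[0]**2+s[1]**2))
E
```

```text
t: 21.2
tcp_pos: [0.5439, -0.139, 0.3842]
tcp_rot: [-179.9, 0.0, 90.1]
ft_force: [0.6, 0.0, -0.8]
opening: 0.0295
grasp_force: 30.0
t 21.6 pos [ 0.5438 -0.1351  0.3857] rot [-1.7999e+02 -1.0000e-02  9.0320e+01] q6 -14.4 shift [-0.19 -0.03 10.97] turn [-0.    -0.     0.006]
((0.5439007878303528, -0.1375451534986496), 0.032780975103378296) 241
((0.5438448190689087, -0.1374514102935791), 0.023704957216978073) 123
0.12 82 [ 0.54348343 -0.13532386] 0.014116407804860998
0.135 145 [ 0.5433677  -0.13553289] 0.014046988213307281
0.155 227 [ 0.54290691 -0.13584148] 0.01370083469283994
```

View pics/s3.png

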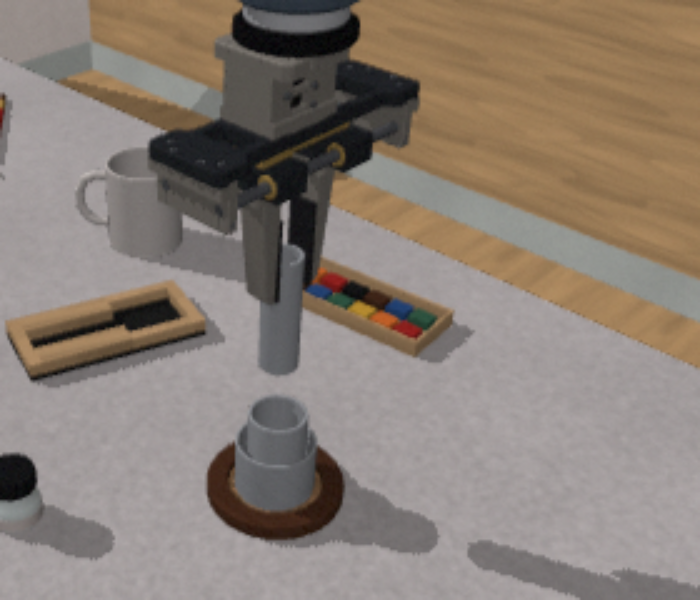

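The narrow pot is upright over the nested pair, about 2 mm off in y. Lowering with a correction.

```bash
python3 -m inch '[-0.2,0.05,1.5,0,0,0,2,-0.2,0.05,4,0,0,0,2,-0.2,0.05,6.5,0,0,0,2,-0.2,0.05,8.5,0,0,0,2,-0.2,0.05,9.8,0,0,0,2,-0.2,0.05,10.5,0,0,0,2,-0.2,0.05,10.7,0,0,0,2,-0.2,0.05,10.8,0,0,0,2,-0.2,0.05,10.8,0,0,0,2,-0.2,0.05,10.8,0,0,0,2]';python3 -m inch '[0,0,0.08,0,0,0,2,0,0,0.14,0,0,0,2,0,0,0.2,0,0,0,2,0,0,0.2,0,0,0,2]'
```

```text
t: 22.65
tcp_pos: [0.5447, -0.1384, 0.2784]
tcp_rot: [179.9, 0.0, 90.2]
ft_force: [-0.8, -0.2, -1.2]
opening: 0.0289
grasp_force: 30.0
t: 23.05
tcp_pos: [0.5444, -0.1384, 0.2757]
tcp_rot: [180.0, 0.0, 90.2]
ft_force: [1.0, 0.2, -0.6]
opening: 0.0294
grasp_force: 30.0
```

```bash
python3 -m inch '[0,0,0.05,0,0,0,2,0,0,0.1,0,0,0,2,0,0,0.1,0,0,0,2]'; python3 -m inch '[0,0,0,0,0,0,4,0,0,0,0,0,0,6,0,0,0,0,0,0,8,0,0,0,0,0,0,9.1,0,0,0,0,0,0,9.1,0,0,0,0,0,0,9.1,0,0,-2,0,0,0,9.1,0,0,-6,0,0,0,9.1,0,0,-10,0,0,0,9.1,0,0,-12,0,0,0,9.1,0,0,-12,0,0,0,9.1]'
python3 go.py .4565 -.3651 .16 26.2; python3 fit.py .112 .544 -.1375 .083 .544 -.1375
```

```text
t: 23.35
tcp_pos: [0.5447, -0.1384, 0.2755]
tcp_rot: [180.0, 0.0, 90.2]
ft_force: [-1.6, -0.1, 8.1]
opening: 0.0293
grasp_force: 30.0
t: 24.45
tcp_pos: [0.5453, -0.1386, 0.398]
tcp_rot: [179.7, 0.1, 90.2]
ft_force: [0.3, -0.0, -0.4]
opening: 0.0913
grasp_force: 0.0
t 24.4 pos [ 0.5453 -0.1386  0.398 ] rot [1.7967e+02 8.0000e-02 9.0230e+01] q6 -14.6 shift [-22.61  -9.01   6.69] turn [ 0.006 -0.002  1.117]
top 0.112 0
top 0.083 0
side 0.112 91 [ 0.5436 -0.1389] 0.0152 mean [ 0.5439 -0.1393  0.1106]
side 0.083 163 [ 0.5419 -0.138 ] 0.0238 mean [ 0.5354 -0.1443  0.082 ]
```

All three pots are nested. Next, above the scraper.

```bash
python3 -m inch '[-3,-1.2,0,0,0,0.14,9.1,-6,-2.4,0,0,0,0.28,9.1,-9,-3.6,1,0,0,0.42,9.1,-12,-4.8,2,0,0,0.56,9.1,-15,-6,3,0,0,0.7,9.1,-18,-7.2,4,0,0,0.84,9.1,-21,-8.4,5,0,0,0.98,9.1,-22.6,-9,6,0,0,1.117,9.1,-22.6,-9,6.7,0,0,1.117,9.1,-22.6,-9,6.7,0,0,1.117,9.1,-22.6,-9,6.7,0,0,1.117,9.1,-22.6,-9,6.7,0,0,1.117,9.1]' ; python3 go.py .4565 -.3651 .033 26.2
python3 - <<'E'
from plant import read_camera
from h import *
c=read_camera("side");C=cloud(c);cv2.imwrite("pics/s4.png",cv2.resize(c["img"][200:400,300:580,::-1],None,fx=2.5,fy=2.5))
p=C[(np.hypot(C[...,0]-.465,C[...,1]+.36)<.08)&(C[...,2]>.016)&(C[...,2]<.03)];print(cv2.minAreaRect((p[:,:2]*1000).astype(np.float32)),len(p))
E
```

```text
t: 25.75
tcp_pos: [0.4558, -0.3639, 0.3279]
tcp_rot: [-180.0, -0.0, 26.4]
ft_force: [0.1, -0.1, 0.7]
opening: 0.0912
grasp_force: 0.0
t 25.8 pos [ 0.4558 -0.3639  0.3279] rot [-1.800e+02 -1.000e-02  2.638e+01] q6 24.9 shift [1.000e-02 1.400e-01 1.239e+01] turn [-0.    -0.     0.003]
((469.64373779296875, -358.8343505859375), (91.6982650756836, 22.365110397338867), 26.27271270751953) 736
```

View pics/s4.png

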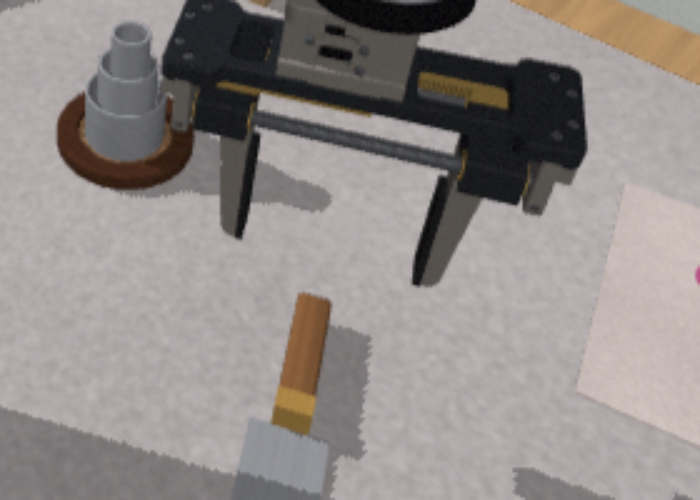

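The scraper is between the open fingers, handle at about (300,350), unchanged. The nested pots stand at (125,90).

```bash
python3 -m inch '[0,0.1,4,0,0,0,9.1,0,0.1,8,0,0,0,9.1,0,0.1,11,0,0,0,9.1,0,0.1,12.2,0,0,0,9.1,0,0.1,12.4,0,0,0,9.1,0,0.1,12.4,0,0,0,9.1,0,0.1,12.4,0,0,0,9.1,0,0.1,12.4,0,0,0,9.1]'; python3 -m inch '[0,0,0,0,0,0,6,0,0,0,0,0,0,4,0,0,0,0,0,0,1,0,0,0,0,0,0,1,0,0,0,0,0,0,1,0,0,0,0,0,0,1,0,0,0,0,0,0,1,0,0,0,0,0,0,1,0,0,0,0,0,0,1,0,0,0,0,0,0,1,0,0,0,0,0,0,1,0,0,0,0,0,0,1]' 45; python3 go.py .4565 -.3651 .033 26.2
```

```text
t: 26.6
tcp_pos: [0.4563, -0.366, 0.2052]
tcp_rot: [179.9, -0.1, 26.2]
ft_force: [-0.2, 0.2, 0.7]
opening: 0.0911
grasp_force: 0.0
t: 27.8
tcp_pos: [0.4558, -0.3656, 0.2037]
tcp_rot: [-180.0, 0.0, 26.2]
ft_force: [-1.0, 0.1, -0.3]
opening: 0.0218
grasp_force: 45.0
t 27.8 pos [ 0.4558 -0.3656  0.2037] rot [-180.      0.     26.23] q6 24.9 shift [ 0.09 -0.01 -0.03] turn [-0.     0.     0.001]
```

```bash
python3 -m inch '[0,0,-2,0,0,0,1,0,0,-6,0,0,0,1,0,0,-10,0,0,0,1,0,0,-14,0,0,0,1,0,0,-18,0,0,0,1,0,0,-18,0,0,0,1,0,0,-18,0,0,0,1]'; python3 go.py .5742 .1295 .12 160.8
```

```text
t: 28.5
tcp_pos: [0.4557, -0.3655, 0.3842]
tcp_rot: [179.9, -0.0, 26.2]
ft_force: [0.1, 0.4, -1.3]
opening: 0.0214
grasp_force: 45.0
t 28.5 pos [ 0.4557 -0.3655  0.3842] rot [ 1.7992e+02 -4.0000e-02  2.6230e+01] q6 24.9 shift [ 32.5  -39.18   9.28] turn [ 1.000e-03  1.000e-03 -2.349e+00]
```

```bash
python3 -m inch '[1.8,-2.2,0,0,0,-0.13,1,3.6,-4.4,0,0,0,-0.26,1,5.4,-6.6,0,0,0,-0.39,1,7.2,-8.7,0,0,0,-0.52,1,9,-10.9,0,0,0,-0.65,1,10.8,-13.1,0,0,0,-0.78,1,12.6,-15.3,0,0,0,-0.91,1,14.4,-17.4,0,0,0,-1.04,1,16.3,-19.6,0,0,0,-1.17,1,18.1,-21.8,0,0,0,-1.3,1,19.9,-24,0,0,0,-1.43,1,21,-25.3,0,0,0,-1.5,1]'; python3 -m inch '[0,0,0,0,0,0,1,0,0,0,0,0,0,1,0,0,0,0,0,0,1]' >/dev/null;  python3 go.py .5742 .1295 .12 160.8
```

```text
t: 29.7
tcp_pos: [0.5319, -0.0441, 0.3814]
tcp_rot: [-179.8, -0.1, 112.5]
ft_force: [0.2, -0.6, -0.6]
opening: 0.0213
grasp_force: 45.0
t 30.0 pos [ 0.5319 -0.0465  0.3827] rot [-1.7990e+02 -3.0000e-02  1.1207e+02] q6 -27.2 shift [14.71 10.54  9.16] turn [-0.001 -0.001 -0.85 ]
```

```bash
python3 -m inch '[2,1.5,0,0,0,-0.12,1,4,2.9,0,0,0,-0.24,1,6,4.3,1,0,0,-0.36,1,8,5.7,3,0,0,-0.48,1,10,7.2,5,0,0,-0.6,1,12,8.6,7,0,0,-0.72,1,14,10,8.5,0,0,-0.8,1,14.7,10.5,9.2,0,0,-0.85,1,14.7,10.5,9.2,0,0,-0.85,1,14.7,10.5,9.2,0,0,-0.85,1,14.7,10.5,9.2,0,0,-0.85,1,14.7,10.5,9.2,0,0,-0.85,1]';  python3 go.py .5742 .1295 .039 160.8
python3 - <<'E'
from plant import read_camera
from h import *
import pickle
d={n:read_camera(n) for n in("top","side")};pickle.dump(d,open("c5.pkl","wb"))
c=d["side"];cv2.imwrite("pics/s5.png",cv2.resize(c["img"][80:280,180:460,::-1],None,fx=2.7,fy=2.7,interpolation=cv2.INTER_CUBIC))
t=d["top"];cv2.imwrite("pics/t5.png",cv2.resize(t["img"][130:270,200:360,::-1],None,fx=4,fy=4,interpolation=cv2.INTER_CUBIC))
for n in d:
    C=cloud(d[n]);near=np.hypot(C[...,0]-.586,C[...,1]-.125)<.13
    for lo,hi in((.080,.094),(.10,.115)):
        p=C[near&(C[...,2]>lo)&(C[...,2]<hi)]
        if len(p)>20: print(n,lo,len(p),np.round(np.r_[cv2.minAreaRect((p[:,:2]*1000).astype(np.float32))[:2]].ravel(),1),cv2.minAreaRect((p[:,:2]*1000).astype(np.float32))[2],"zmed",np.median(p[:,2]))
E
```

```text
t: 31.2
tcp_pos: [0.5742, 0.1291, 0.2923]
tcp_rot: [180.0, 0.0, 160.8]
ft_force: [-0.4, 0.2, -2.1]
opening: 0.0213
grasp_force: 45.0
t 31.2 pos [0.5742 0.1291 0.2923] rot [1.7998e+02 5.0000e-02 1.6076e+02] q6 -58.2 shift [0.03 0.04 8.23] turn [ 0.     0.001 -0.001]
top 0.1 28 [553.3 138.2  14.7  20. ] 4.965799808502197 zmed 0.11200921922951879
side 0.08 236 [585.  126.4  51.9 145.8] 69.47074890136719 zmed 0.09294680622765947
side 0.1 323 [557.5 132.7  44.1  90.1] 60.978511810302734 zmed 0.11132513548086725
```

View pics/s5.png

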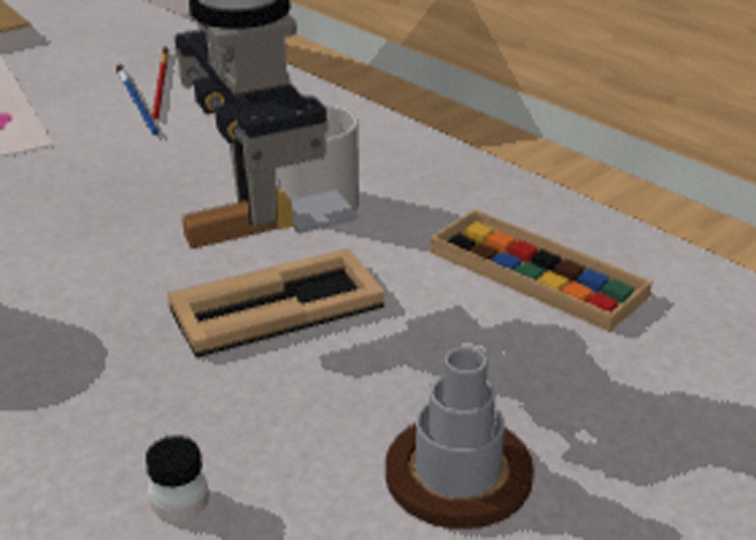

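The scraper hangs level and aligned above the tray, blade towards the wide end, with about 1 mm to correct along the handle. Lowering slowly.

```bash
python3 -m inch '[-0.1,0,2,0,0,0,1,-0.1,0,4,0,0,0,1,-0.1,0,5.5,0,0,0,1,-0.1,0,6.4,0,0,0,1,-0.1,0,6.7,0,0,0,1,-0.1,0,6.9,0,0,0,1,-0.1,0,7.1,0,0,0,1,-0.1,0,7.3,0,0,0,1,-0.1,0,7.5,0,0,0,1,-0.1,0,7.5,0,0,0,1,-0.1,0,7.5,0,0,0,1]';  python3 go.py .575 .1292 .0387 160.8
python3 - <<'E'
from plant import read_camera
from h import *
c=read_camera("side");cv2.imwrite("pics/s6.png",cv2.resize(c["img"][140:230,220:350,::-1],None,fx=6,fy=6,interpolation=cv2.INTER_CUBIC))
E
```

```text
t: 32.4
tcp_pos: [0.5751, 0.1296, 0.2168]
tcp_rot: [180.0, 0.0, 160.9]
ft_force: [0.1, -0.3, -1.1]
opening: 0.0212
grasp_force: 45.0
t 32.4 pos [0.5751 0.1296 0.2168] rot [180.     0.   160.88] q6 -58.3 shift [-0.01 -0.04  0.71] turn [0.    0.    0.001]
```

View pics/s6.png

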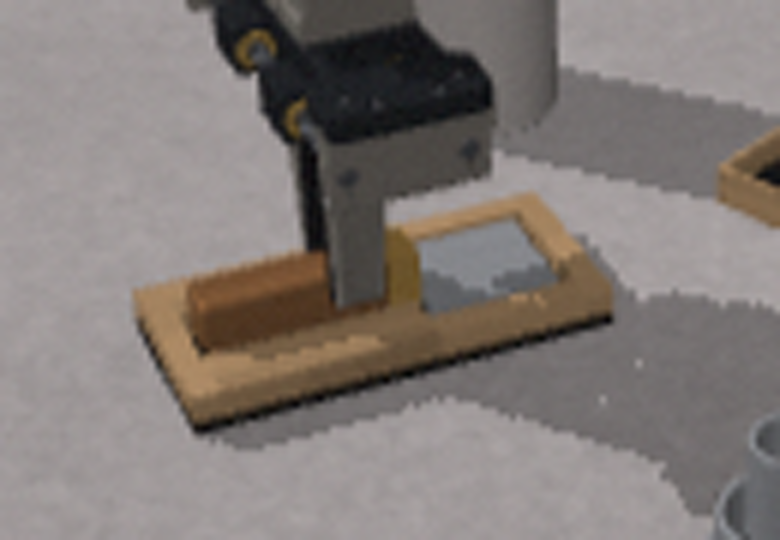

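The scraper is entering the cutout cleanly with no contact force, with the handle at (270,310) and the blade at (485,265). Lowering the last 7 mm.

```bash
python3 -m inch '[0,0,0.15,0,0,0,1,0,0,0.3,0,0,0,1,0,0,0.45,0,0,0,1,0,0,0.55,0,0,0,1,0,0,0.6,0,0,0,1,0,0,0.65,0,0,0,1,0,0,0.7,0,0,0,1,0,0,0.7,0,0,0,1,0,0,0.7,0,0,0,1]'
```

```text
t: 33.35
tcp_pos: [0.575, 0.1296, 0.2097]
tcp_rot: [-180.0, 0.0, 160.9]
ft_force: [-0.2, 1.0, -1.0]
opening: 0.0214
grasp_force: 45.0
```

```bash
python3 -m inch '[0,0,0.05,0,0,0,1,0,0,0.1,0,0,0,1,0,0,0.1,0,0,0,1]'
```

```text
t: 33.65
tcp_pos: [0.5751, 0.1296, 0.2096]
tcp_rot: [180.0, 0.0, 160.9]
ft_force: [-3.2, -1.1, 10.2]
opening: 0.0213
grasp_force: 45.0
```

```bash
python3 -m inch '[0,0,0,0,0,0,2.6,0,0,-0.05,0,0,0,4,0,0,-0.1,0,0,0,6,0,0,-0.1,0,0,0,6,0,0,-0.1,0,0,0,6,0,0,-0.1,0,0,0,6,0,0,-3,0,0,0,6,0,0,-7,0,0,0,6,0,0,-11,0,0,0,6,0,0,-15,0,0,0,6,0,0,-18,0,0,0,6,0,0,-18,0,0,0,6]'; python3 -m inch '[0,0,0,0,0,0,6,0,0,0,0,0,0,6,0,0,0,0,0,0,6]' >/dev/null
python3 - <<'E'
from plant import read_camera
from h import *
c=read_camera("side");cv2.imwrite("pics/s7.png",cv2.resize(c["img"][120:300,210:480,::-1],None,fx=2.9,fy=2.9,interpolation=cv2.INTER_CUBIC))
C=cloud(c);near=np.hypot(C[...,0]-.586,C[...,1]-.125)<.1
p=C[near&(C[...,2]>.024)&(C[...,2]<.04)];print("handle",cv2.minAreaRect((p[:,:2]*1000).astype(np.float32)),np.percentile(p[:,2],[50,90]))
b=np.array([.575+.058*.945,.129-.058*.329]);q=C[np.hypot(C[...,0]-b[0],C[...,1]-b[1])<.015];print("blade z",np.median(q[:,2]))
E
python3 fit.py .112 .544 -.1375 .083 .544 -.1375 .095 .7355 .2365 .05 .3785 -.0155
```

```text
t: 34.85
tcp_pos: [0.5762, 0.1299, 0.3934]
tcp_rot: [179.8, 0.4, 160.9]
ft_force: [1.0, -0.6, -1.0]
opening: 0.0598
grasp_force: 0.0
handle ((558.700927734375, 132.79957580566406), (24.992170333862305, 91.45084381103516), 71.76551055908203) [0.02979056 0.03132068]
blade z 0.010987544469779231
top 0.112 43 [ 0.5448 -0.1381] 0.0148 mean [ 0.5442 -0.1367  0.1121]
top 0.083 79 [ 0.5443 -0.1372] 0.0233 mean [ 0.5439 -0.1363  0.0827]
top 0.095 24 [0.7701 0.2465] 0.0168 mean [0.773  0.2457 0.0942]
top 0.05 169 [ 0.379 -0.015] 0.0188 mean [ 0.3789 -0.015   0.0502]
side 0.112 95 [ 0.5428 -0.1379] 0.0164 mean [ 0.5431 -0.1393  0.1105]
side 0.083 165 [ 0.5429 -0.1385] 0.0229 mean [ 0.5353 -0.1445  0.0821]
side 0.095 152 [0.7369 0.2354] 0.0428 mean [0.7351 0.2346 0.0934]
side 0.05 250 [ 0.3772 -0.0157] 0.0203 mean [ 0.3769 -0.0174  0.0496]
```

View pics/s7.png

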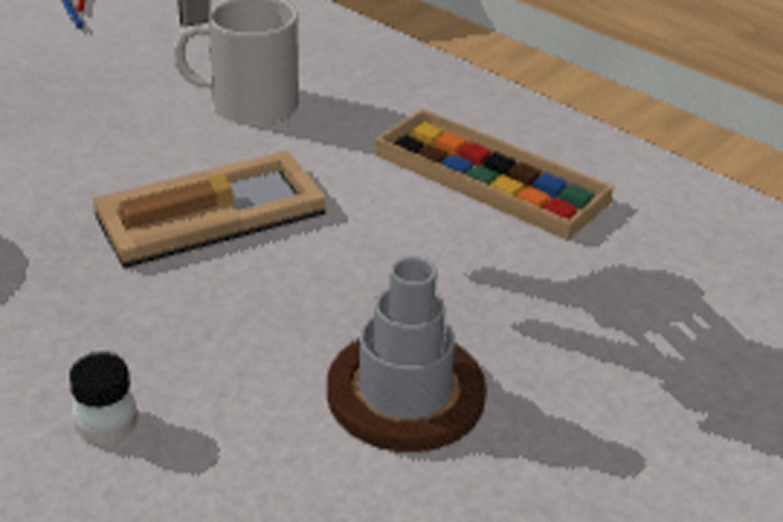

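The scraper is home in the tray at (195,205): handle top 30 mm, blade top 11 mm. The pots are nested at (410,340) and the bystanders haven't moved.

```bash
python3 -c "from plant import job_done; print(job_done())"
```

```text
the job is handed in; nothing more can be done
None
```

The job is handed in: the three pots are nested upright in the stand and the scraper lies home in its cutout. The mug and ink jar measured unmoved, and the paint box looks untouched in the last picture. The hand-in returned no verdict.

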